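# Slide a steel plate under the spring clip of a holding jig

### The job

Load the holding jig: with one fingertip press the tail of its spring clip down and hold it so that the jaw stands open, and with the other fingertip push the flat steel plate along the lane, under the jaw, fully home against the end stop while the clip is still held. Then let the clip close on the plate and move clear. Only press and push: do not grasp, lift or tip the plate, and leave the other things on the bench where they are.

Things in the scene. Friction and masses are not known exactly. Their poses are not given: they have to be found in the camera images.
- jig: Fixed holding jig, 200 (x) x 126 (y) mm, screwed to the bench. Origin: on the bench below the clip's hinge shaft. Its x axis (level, roughly away from the robot) is the push direction. The lane is on its -y side, the clip's tail on its +y side over a 6 mm thick base. The shaft (along x, y = 0) rises to 27 mm above the bench, its end lugs (x = -98 and +78 mm) to 29 mm.
- lane_end (a point): Middle of the lane at the end stop, on the bed: jig x = 80, y = -34.5 mm, 14 mm above the bench. The lane runs along jig x from -110 mm to the stop's face here, 54 mm wide between two low rails (tops 21 mm above the bench); the stop's top is 30 mm above the bench.
- clip_hinge (a joint): Sprung hinge of the clip, rad. 0 = shut, empty (lip 5 mm above the bed); grows as the tail goes down and the jaw up; 0.21 = lip on the plate; over 0.27 = clear of the plate; 0.38 = tail level, lip 18 mm above the bed; 0.48 = hard stop. Springs shut when let go. Pressing the tail's middle takes about 3 N at first, 7 N at 0.38, 8 N at 0.48.
- clip: The whole spring clip (shaft, tail and jaw in one rigid steel piece) that rocks on the jig about the shaft. Origin: on the shaft's axis, 22 mm above the jig's origin.
- tail (a point): The clip's tail: flat steel press plate 114 (jig x) x 34 (jig y) x 3 mm, at jig x -84 to +30, y 13 to 47 mm. This point: middle of its top, 29 mm above the bench when shut (sloping up away from the shaft), 18 mm when pressed level. A fingertip can slide along it in x while pressing; the other, at the same height, is then 4 mm above the lane's bed, behind the plate.
- jaw (a point): The clip's jaw: 20 mm wide arm with a down-turned lip over the lane at jig x = 40 to 60 mm. This point: middle of the lip's lower edge, jig x = 50, y = -34.5 mm. One rigid piece with the tail: tail down, jaw up. When shut it bars the lane.
- plate: Loose flat steel plate, 60 (its x) x 50 (its y) x 12 mm, about 0.26 kg, lying on the lane's bed short of the jaw, its x along the lane within about 3 degrees. Origin: middle of its underside.
- plate_mid (a point): Centre of the plate. Home against the stop it is at jig x = 50 mm; it starts at jig x = -18 to 2 mm, y about -34.5 mm, 20 mm above the bench.
- jump_ring_tin: Bystander, loose: round aluminium screw tin, 76 across, 32 high (mm). Origin: middle of its underside.
- amber_bottle: Bystander, loose: small amber glass bottle with a black cap, 42 across, 76 high (mm). Origin: middle of its underside.
- charcoal_block: Bystander, loose: black lump of charcoal, 51x59x35 (mm). Origin: middle of its underside.
- brass_brush: Bystander, loose: wooden-handled brass wire brush, 180x22x26, lying beside the tail side of the jig (mm). Origin: middle of its underside.
- needle_file: Bystander, loose: needle file with a thin handle, 165x8x8, lying beyond the brush (mm). Origin: middle of its underside.
Mind the look-alikes: they are no part of the job. Of the things shaped like the plate, the steel one is meant.

How it is judged (in metres and radians):
On the way, in this order (a step that is already met when the one before it is completed fails the run):
1. a finger holds the clip's tail down with the jaw open, the plate still short of the jaw (value of joint clip_hinge above 0.27 rad and contact force between the fingers and clip above 0.5 N and x of plate_mid in the frame of jig below 0.012 m), for 0.1 s.
2. the plate is home against the stop while a finger still holds the jaw open (x of plate_mid in the frame of jig above 0.046 m and value of joint clip_hinge above 0.24 rad and contact force between the fingers and clip above 0.5 N), for 0.1 s.
At the end, for the whole second after the job is handed in: The plate lies flat on the bed within 4 mm of the end stop, at rest, and the clip has closed on it: lip pressing on the plate (over 0.5 N, joint 0.12 to 0.27) (x of plate_mid in the frame of jig between 0.046 and 0.054 m and z of plate_mid in the frame of jig below 0.023 m and angle between plate's own z axis and vertical below 0.08 rad and value of joint clip_hinge between 0.12 and 0.27 rad and contact force between clip and plate above 0.5 N and linear speed of plate below 0.01 m/s); the robot touches nothing.
It fails at once if the plate is lifted more than 6 mm off the bed (z of plate_mid in the frame of jig above 0.026 m).
It fails at once if the plate is tipped (angle between plate's own z axis and vertical above 0.2 rad).
It fails at once if a bystander (tin, bottle, charcoal, brush or file) is moved more than 20 mm (distance of any of jump_ring_tin, amber_bottle, charcoal_block, brass_brush, needle_file from where it was at the start of the episode above 0.02 m).
It also fails if it takes over 48 s, if anything falls off the work surface, if the arm or the gripper's body presses on something with over 40 N, if the wrist force passes 120 N, or if a joint passes its speed limit or range.

### The arm

A 7-joint arm with a two-finger parallel gripper is mounted at the origin on a cart in front of the work surface, level with it; the furniture and walls round the work are solid. World frame = base frame: x ahead of the robot, y to its left, z up, the work surface at z = 0. Lengths are in mm, angles in rad, forces in N, time in s.
With the tool pointing down it reaches from about 400 to 875 mm from the base axis. Payload 19.3 kg.
Tool frame: the origin (TCP) lies at the very end of the fingers, on their centre line; the grasp point (between the pads) lies 19 mm behind it (grip_point_offset is the z of the grasp point in the tool frame, in mm); z points along the fingers, y is the line along which they close (so a half turn about z gives the same grasp; the last joint's range is limited). The gripper opens to 85 mm and grips with 20 to 120 N. Pads are 22 mm wide; open, the fingers measure 114 mm over their backs; the gripper's body (76 mm by 85 mm) begins 54 mm behind the grasp point. The pads swing forward as they close: fully open they stand 13 mm farther back than shut.
Start: joints at [1.235, 0.521, -0.036, 1.599, 0.021, 1.021, -0.113], TCP at [164.148, -603.051, 231.291] pointing down, gripper open.
Joint ranges: [-2.91, 2.91], [-0.3, 2.13], [-1.5, 1.42], [0.17, 2.43], [-1.26, 4.41], [0.16, 1.93], [-2.52, 2.52]. Speed limits (rad/s): [1.89, 1.89, 2.39, 2.39, 3.01, 3.01, 3.01].

### API

Orientations are given as a 3x3 rotation matrix whose columns are the frame's x, y, z axes.
In Python, from workcell import movep, movel, goto_joints, open_gripper, clamp, wait, inverse_kinematics, read_state, camera, PlanningError, finish_job, grip_point_offset gives the robot as it stands. Calls block until the motion is done:
- movep(position, orientation): joint-space move of the TCP to a pose.
- movel(position, frame=None, max_speed=150, guard=None): straight line of the TCP; frame=None keeps the orientation; max_speed is the mean speed in mm/s. With guard (N) it stops when the force on the tool has changed by that much, and returns True; else False.
- goto_joints(angles): joint-space move.
- open_gripper() and clamp(): open the fingers fully, or close them until they stop; the grip force is fixed at half the most.
- wait(seconds).
- inverse_kinematics(position, orientation): joint angles nearest the present ones, or None.
- read_state(): the state.
- camera(name): name is "scene" or "top" or "wrist"; returns a dict with "image" (480x640x3 uint8, blue, green, red), "range_z" (480x640 float32, mm along the optical axis (not along the pixel's ray), 0 where there is no reading), "fx", "fy", "cx", "cy" (pixels), "cam_to_world" (4x4, takes a point from camera to world coordinates). Camera axes: x right, y up, looking along -z (the intrinsics and any distortion apply to the point x, -y, -z); pixel columns grow to the right and rows downward; lengths in mm; the calibration is good to about 2 mm. A picture is of the moment at which its call begins.
A pose or a line that the arm cannot do raises PlanningError and nothing moves.
- finish_job(): hands the job in; it is judged then, once.
The state is a dict: "time": time; "qpos": joint angles; "qvel": joint speeds; "joint_efforts": joint torques, N m; "eef_pos": TCP position; "tool_rot": TCP orientation; "ft_force": force on the tool from outside, world axes, zero at the start; "torque": the same for the moment, N m; "finger_gap": finger opening in mm; "gripper_force": force on a finger pad.
Only numpy, scipy, OpenCV 4.12 (cv2) and the standard library are available. Lean on these libraries where they do the work, as an engineer would, in place of code of your own. Each camera call takes 0.05 s, during which the arm holds its last target. There are 200 camera calls.

## Working session

There is one attempt and no reset: what is moved stays moved. The work goes in short steps, each a Python script; the robot and the scene stay as the last script left them, time stands still between calls to the robot, and variables do not carry over. Pictures are saved under pics/ and viewed, at most 10 in all, crops included, and the job is handed in when it is done.

```bash
ls; mkdir -p pics; python3 - <<'E'
from workcell import *
import cv2,numpy as np
for n in("scene","top"):
    c=camera(n); cv2.imwrite(f"pics/{n}0.png",c["image"]); np.savez(f"{n}0.npz",**c)
    print(n,c["fx"],c["cx"],c["cy"],np.round(c["cam_to_world"],3).tolist(),[k for k in c])
s=read_state();print(s["time"],s["tool_rot"],s["finger_gap"],grip_point_offset)
E
```

```text
pics
scene 617.5616110105024 310.9541070209828 240.27115404842993 [[0.648, 0.399, -0.649, -114.593], [-0.762, 0.332, -0.557, -518.43], [-0.007, 0.855, 0.519, 573.812], [0.0, 0.0, 0.0, 1.0]] ['image', 'range_z', 'fx', 'fy', 'cx', 'cy', 'cam_to_world']
top 533.4697400479549 324.2397551520445 236.65611511384708 [[0.01, 0.995, -0.104, 475.416], [-1.0, 0.011, 0.002, 56.344], [0.003, 0.104, 0.995, 895.065], [0.0, 0.0, 0.0, 1.0]] ['image', 'range_z', 'fx', 'fy', 'cx', 'cy', 'cam_to_world']
0.1 [[ 9.64878147e-01  2.62697638e-01 -3.35930729e-04]
 [ 2.62697845e-01 -9.64877636e-01  9.95090656e-04]
 [-6.27240825e-05 -1.04838951e-03 -9.99999448e-01]] 85.62664287008296 -18.700000000000003
```

View pics/top0.png

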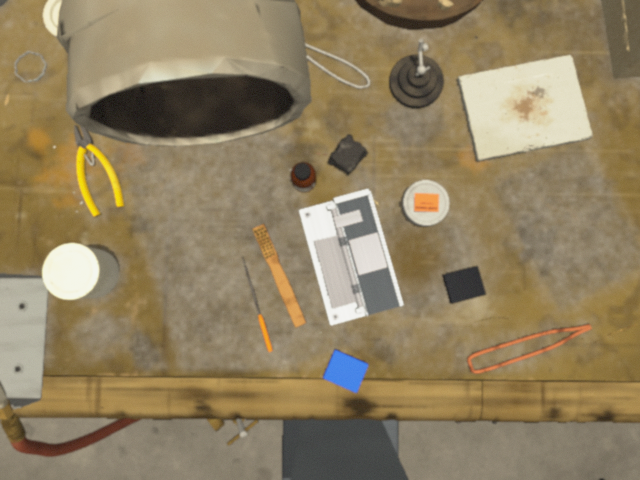

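View pics/scene0.png

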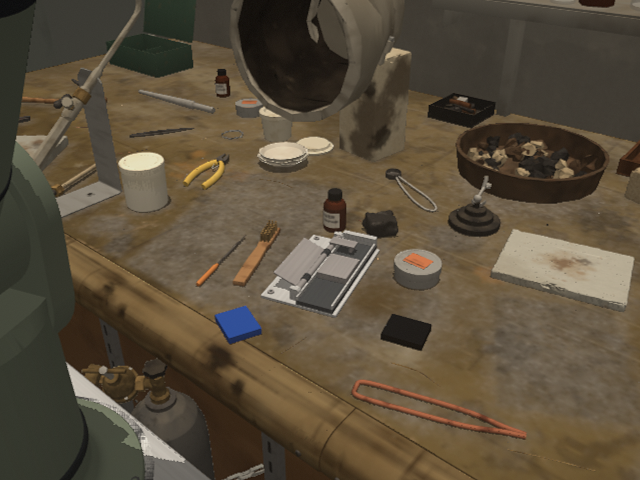

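Top view: the jig is at about (350,257). Plate candidates are the steel plate in the lane at (368,253), the blue square at (346,370) and the black square at (464,284). I choose the steel one in the lane and check it in a crop.

```bash
cat > h.py <<'E'
import numpy as np,cv2
def px(c,u,v,z=None):
    "pixel -> world; on plane z if given, else by depth"
    T=np.asarray(c["cam_to_world"]);d=np.array([(u-c["cx"])/c["fx"],-(v-c["cy"])/c["fy"],-1])
    D=T[:3,:3]@d;o=T[:3,3]
    k=(z-o[2])/D[2] if z is not None else c["range_z"][int(round(v)),int(round(u))]
    return o+k*D
def cloud(c):
    T=np.asarray(c["cam_to_world"]);v,u=np.mgrid[:480,:640];k=c["range_z"]
    P=np.stack([(u-c["cx"])/c["fx"]*k,-(v-c["cy"])/c["fy"]*k,-k],-1)
    return P@T[:3,:3].T+T[:3,3]
E
python3 - <<'E'
from h import *
c=np.load("top0.npz");im=c["image"]
cr=cv2.resize(im[180:335,280:420],None,fx=5,fy=5,interpolation=cv2.INTER_CUBIC)[:600*2]
cr=cv2.resize(im[182:332,285:415],None,fx=4,fy=4,interpolation=cv2.INTER_CUBIC);cv2.imwrite("pics/crop.png",cr)
P=cloud(c)
for u,v in[(368,253),(382,295),(330,275),(317,300),(355,217),(346,370),(410,260)]:print(u,v,P[v,u].round(1))
E
```

```text
368 253 [539.8 -17.3  26.3]
382 295 [471.8 -41.1  16.8]
330 275 [503.1  44.5  33.3]
317 300 [462.3  65.4  -2.1]
355 217 [598.4   4.4  29.9]
346 370 [349.9  16.8   9.7]
410 260 [530.7 -90.1   0. ]
```

View pics/crop.png

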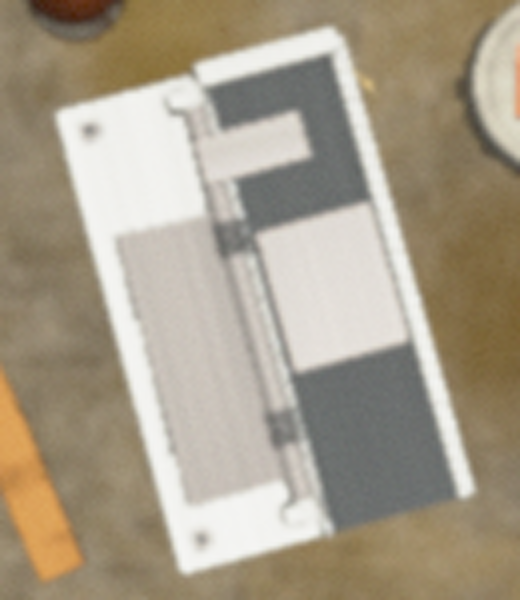

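The crop shows the bright steel plate in the lane, crop corners (258,232),(370,202),(410,343),(297,373), short of the jaw at (255,145). The tail is the grey strip, crop corners (117,235) to (280,485). Now I'll fit the jig pose.

```bash
cat >> h.py <<'E'
def proj(c,P):
    T=np.linalg.inv(c["cam_to_world"]);p=np.asarray(P)@T[:3,:3].T+T[:3,3]
    return np.stack([c["cx"]+c["fx"]*p[:,0]/-p[:,2],c["cy"]-c["fy"]*p[:,1]/-p[:,2]],-1)
def J2W(p,q):
    q=np.asarray(q,float);s,k=np.sin(p[2]),np.cos(p[2])
    return np.stack([p[0]+k*q[:,0]-s*q[:,1],p[1]+s*q[:,0]+k*q[:,1],q[:,2]],-1)
E
python3 - <<'E'
from h import *
from scipy.optimize import least_squares
c=dict(np.load("top0.npz"))
d=[((30,45.1,35.7),(117,235)),((-84,45.1,35.7),(187,503)),((-84,13.6,23.1),(280,485)),((30,13.6,23.1),(205,218)),
((80,-61.5,21),(333,57)),((-110,-61.5,21),(455,497)),((-110,-7.5,14),(331,530)),((60,-44.5,24),(303,112)),((40,-44.5,24),(312,155))]
q=np.array([a for a,b in d]);uv=np.array([b for a,b in d])/4+[285,182]-.4
r=least_squares(lambda p:(proj(c,J2W(p,q))-uv).ravel(),[520,20,.26],loss="soft_l1");p=r.x
print(p,(proj(c,J2W(p,q))-uv).round(1).tolist())
np.save("jig.npy",p)
R=np.array([[np.cos(p[2]),np.sin(p[2])],[-np.sin(p[2]),np.cos(p[2])]])
for u,v in[(258,232),(370,202),(410,343),(297,373)]:
    print((R@(px(c,u/4+284.6,v/4+181.6,26)[:2]-p[:2])).round(1))
E
```

```text
[5.42890888e+02 2.03619315e+01 2.80008533e-01] [[-0.5, -0.4], [0.9, 1.1], [-3.8, 0.2], [-3.9, -0.4], [-0.4, -0.9], [1.2, 0.3], [-0.1, 0.8], [0.7, -0.7], [1.7, 0.1]]
[ 16.  -11.6]
[ 15.7 -59.2]
[-44.2 -58.9]
[-43.6 -11.2]
```

```bash
cat >> h.py <<'E'
from workcell import *
p=np.load("jig.npy")
def W(x,y,z): return J2W(p,[(x,y,z)])[0].tolist()
def Rt(a): # tool y at angle a (rad) in jig frame, z down
    a=a+p[2];y=np.array([np.cos(a),np.sin(a),0]);z=np.array([0,0,-1.]);return np.stack([np.cross(y,z),y,z],1)
def rep(t=""):
    s=read_state();e=np.array(s["eef_pos"]);k,n=np.cos(p[2]),np.sin(p[2]);d=e[:2]-p[:2]
    print(t,"t",round(s["time"],2),"jig",round(k*d[0]+n*d[1],1),round(-n*d[0]+k*d[1],1),"z",round(e[2],1),"F",np.round(s["ft_force"],1))
E
python3 - <<'E'
from h import *
for a in(0,np.pi): print(inverse_kinematics(W(-109,-34.5,120),Rt(a)))
print(inverse_kinematics(W(-60,-3,120),Rt(np.radians(-65))))
q=[inverse_kinematics(W(-109,-34.5,120),Rt(a)) for a in(0,np.pi)]
a=0 if q[0] is not None and abs(q[0][6])<2.4 else np.pi
movep(W(-109,-34.5,120),Rt(a));rep("above")
c=camera("wrist");cv2.imwrite("pics/w1.png",c["image"]);np.savez("w1.npz",**c)
E
```

```text
[ 0.44641956  0.48373572 -0.61496039  2.12249265  0.45046278  0.66402476
 -0.19627926]
[-0.46940486  0.49780425  0.56929007  2.16674387 -0.47423947  0.5987713
 -2.41772268]
[ 0.21853655  0.50043948 -0.44548809  2.04026192  0.33887916  0.67121088
 -1.30195963]
above t 2.38 jig -109.1 -35.4 z 120.0 F [-0.2  0.6 -0.3]
```

View pics/w1.png

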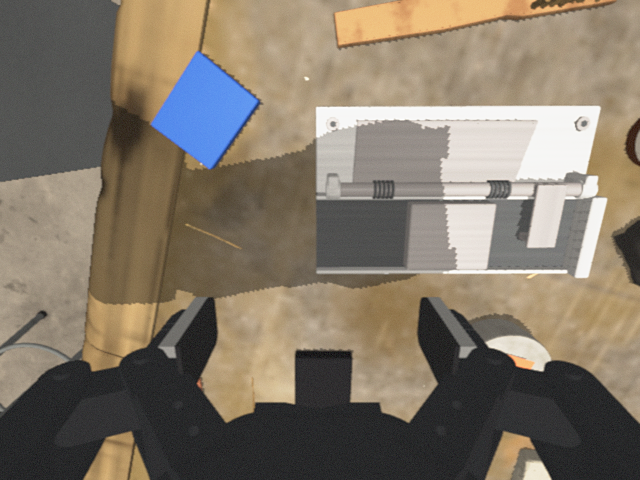

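Wrist view: the jig lies level in the image from (316,107) to (600,273), the plate's near edge is at column 408, and the open fingertips are at (190,330) and (445,330). I'll refine the jig pose from these points, then pre-push the plate a little.

```bash
python3 - <<'E'
from h import *
from scipy.optimize import least_squares
c=dict(np.load("w1.npz"))
d=[((30,45.1,35.7),(536,121)),((-84,45.1,35.7),(354,122)),((-84,13.6,23.1),(356,182)),((-98,0,29),(333,186)),((78,0,29),(590,187)),
((-110,-7.5,14),(316.5,200)),((-110,-61.5,21),(316.5,270)),((80,-7.5,14),(578,200)),((40,-44.5,20),(527,247)),((60,-44.5,20),(554,247))]
q=np.array([a for a,b in d]);uv=np.array([b for a,b in d],float)
r=least_squares(lambda p:(proj(c,J2W(p,q))-uv).ravel(),p,loss="soft_l1");P=r.x
print("old",p,"new",P);print((proj(c,J2W(P,q))-uv).round(1).tolist())
n=np.array([np.cos(P[2]),np.sin(P[2])])
for u,v in((408,205),(408,268)): print("plate back x",n@(px(c,u,v,26)[:2]-P[:2]))
# fingertip positions by depth
X=cloud(c)
for u,v in((190,310),(205,300),(430,300),(445,310)):
    w=X[v,u];dd=w[:2]-P[:2];print("tip",u,v,n@dd,-n[1]*dd[0]+n[0]*dd[1],w[2])
E
```

```text
old [5.42890888e+02 2.03619315e+01 2.80008533e-01] new [5.42111315e+02 2.23719291e+01 2.93539322e-01]
[[2.5, -1.5], [2.2, 0.5], [-2.6, -10.8], [0.5, 6.6], [1.7, 1.7], [-0.3, -0.3], [0.8, 1.7], [-1.5, -4.3], [-8.7, 0.2], [-8.8, -0.2]]
plate back x -45.68843956136366
plate back x -42.77005313560836
tip 190 310 -157.1755095380608 -23.502978981625162 147.56363676938992
tip 205 300 -153.69791581939367 -23.035419569831568 140.52245054714967
tip 430 300 -64.90897914652938 -24.708119955605518 139.929934453682
tip 445 310 -61.70408644795766 -24.933915512779862 147.63485361629841
```

```bash
python3 - <<'E'
from h import *
from scipy.optimize import least_squares
cw=dict(np.load("w1.npz"));ct=dict(np.load("top0.npz"))
f=lambda a:tuple(np.array(a)/4+[284.6,181.6])
# y=None -> base edge yb
W1=[((30,45.1,35.7),(536,121)),((-84,45.1,35.7),(354,122)),((-110,-7.5,14),(316.5,200)),((-110,-61.5,21),(316.5,270)),((-110,999,6),(316.5,107)),((90,999,6),(600,106))]
T1=[((30,45.1,35.7),f((117,235))),((-84,45.1,35.7),f((187,503))),((-110,-7.5,14),f((331,530))),((-110,-61.5,21),f((455,497))),((80,-61.5,21),f((333,57))),((-110,999,6),f((185,573))),((90,999,6),f((55,113)))]
def res(v,c,d,s):
    q=np.array([a for a,b in d],float);q[q[:,1]==999,1]=v[3]
    return (proj(c,J2W(v[:3],q))-np.array([b for a,b in d])).ravel()*s
sw,st=230/616.,1
for n,g in(("w",lambda v:res(v,cw,W1,1)),("t",lambda v:res(v,ct,T1,1)),("both",lambda v:np.r_[res(v,cw,W1,1),2*res(v,ct,T1,1)])):
    r=least_squares(g,[*p,60],loss="soft_l1");print(n,r.x.round(3),g(r.x).round(1))
    if n=="both":np.save("jig2.npy",r.x[:3])
E
```

```text
w [5.41608e+02 2.16050e+01 2.84000e-01 5.58770e+01] [ 1.8  0.   1.7  0.2 -1.4 -1.  -0.9  1.2 -2.   0.4  0.4 -0.3]
t [5.42921e+02 2.05250e+01 2.80000e-01 5.47740e+01] [-0.6 -0.4  0.8  1.1 -0.2  0.8  1.   0.3 -0.5 -0.9 -0.5 -0.   0.3 -0.8]
both [5.42292e+02 2.13070e+01 2.82000e-01 5.55450e+01] [ 2.7  0.9  2.8  0.6 -0.6 -0.7 -0.3  1.5 -1.   1.3  1.   1.2 -2.2  0.1
  0.8  3.  -1.2  2.2  1.4  1.1 -2.1 -1.1 -2.5  1.  -1.4 -0.5]
```

```bash
cp jig2.npy jig.npy; python3 - <<'E'
from h import *
R=Rt(0)
movel(W(-113,-34.5,30),R);
print(movel(W(-113,-34.5,-3),R,max_speed=25,guard=3));rep("touch")
z=read_state()["eef_pos"][2]+5
movel(W(-113,-34.5,z),R,max_speed=40);rep()
print(movel(W(-82,-34.5,z),R,max_speed=40,guard=8));rep("pushed")
c=camera("wrist");cv2.imwrite("pics/w2.png",c["image"]);np.savez("w2.npz",**c)
c=camera("top");cv2.imwrite("pics/t2.png",c["image"][150:340,270:430].repeat(3,0).repeat(3,1))
E
```

```text
True
touch t 4.23 jig -113.0 -34.4 z 0.8 F [-1.5 -0.2 11.8]
 t 4.52 jig -112.9 -34.6 z 5.9 F [0.2 0.2 0.1]
False
pushed t 5.44 jig -82.0 -34.5 z 5.8 F [ 0.1 -0.2  0.1]
```

View pics/w2.png

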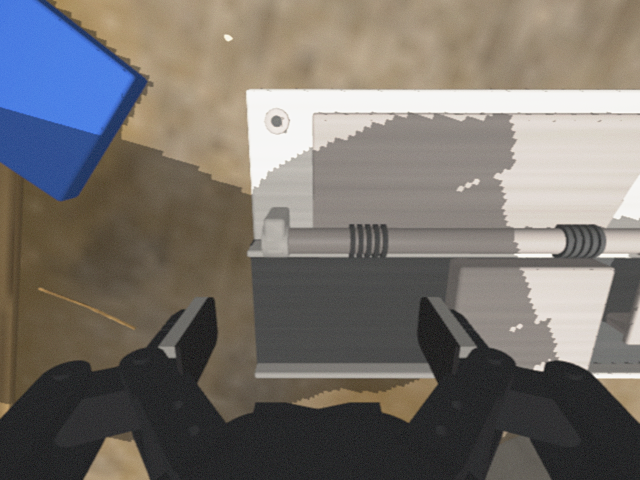

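The plate's near edge is at about column 455, just at the front fingertip (col 420–450).

```bash
python3 - <<'E'
from h import *
c=dict(np.load("w2.npz"))
def jg(w):
    d=w[:2]-p[:2];k,n=np.cos(p[2]),np.sin(p[2]);return np.round([k*d[0]+n*d[1],-n*d[0]+k*d[1],w[2]],1)
for u,v in((461,268),(614,268),(597,340),(455,290)):print("plate top",u,v,jg(px(c,u,v,26)))
for u,v in((250,260),(256,375),(313,113)):print(u,v,jg(px(c,u,v,{260:14,375:21,113:35.7}[v])))
X=cloud(c)
for v in(302,310,320):
  print(v,[(u,*jg(X[v,u])) for u in range(412,480,8)])
E
```

```text
plate top 461 268 [-27.2  -8.8  26. ]
plate top 614 268 [31.5 -8.8 26. ]
plate top 597 340 [ 32.5 -40.5  26. ]
plate top 455 290 [-28.4 -18.   26. ]
250 260 [-110.4  -10.    14. ]
256 375 [-109.3  -61.6   21. ]
313 113 [-83.6  46.6  35.7]
302 [(412, np.float64(-41.2), np.float64(-29.3), np.float64(14.4)), (420, np.float64(-39.3), np.float64(-26.9), np.float64(19.0)), (428, np.float64(-39.1), np.float64(-22.3), np.float64(27.8)), (436, np.float64(-35.5), np.float64(-22.9), np.float64(26.6)), (444, np.float64(-27.6), np.float64(-29.0), np.float64(14.9)), (452, np.float64(-27.5), np.float64(-25.0), np.float64(22.6)), (460, np.float64(-25.6), np.float64(-23.5), np.float64(25.5)), (468, np.float64(-23.2), np.float64(-22.6), np.float64(27.2)), (476, np.float64(-19.7), np.float64(-23.0), np.float64(26.4))]
310 [(412, np.float64(-41.0), np.float64(-33.1), np.float64(14.5)), (420, np.float64(-39.6), np.float64(-29.6), np.float64(20.9)), (428, np.float64(-39.6), np.float64(-24.6), np.float64(30.0)), (436, np.float64(-38.3), np.float64(-22.1), np.float64(34.5)), (444, np.float64(-34.3), np.floa
[... 154 characters left out ...]
), (468, np.float64(-22.2), np.float64(-26.8), np.float64(25.9)), (476, np.float64(-19.0), np.float64(-26.8), np.float64(25.9))]
320 [(412, np.float64(-40.4), np.float64(-38.2), np.float64(14.1)), (420, np.float64(-39.6), np.float64(-33.6), np.float64(22.1)), (428, np.float64(-39.5), np.float64(-28.3), np.float64(31.0)), (436, np.float64(-39.7), np.float64(-23.4), np.float64(39.4)), (444, np.float64(-37.5), np.float64(-22.5), np.float64(41.0)), (452, np.float64(-35.0), np.float64(-22.1), np.float64(41.6)), (460, np.float64(-28.7), np.float64(-26.4), np.float64(34.3)), (468, np.float64(-21.6), np.float64(-31.2), np.float64(26.0)), (476, np.float64(-18.5), np.float64(-31.2), np.float64(26.2))]
```

View pics/t2.png

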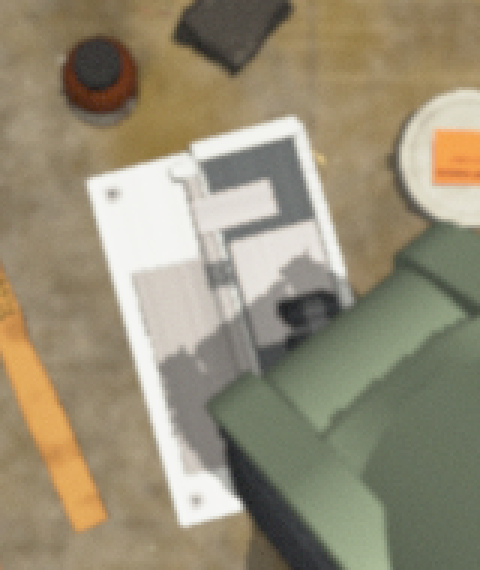

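Plate is now at about x = 2.5; I'll nudge it 4 mm more, then turn to straddle the jig and press the tail.

```bash
python3 - <<'E'
from h import *
R=Rt(0)
movel(W(-78,-34.5,5.8),R,max_speed=30,guard=8);rep("pushed")
movel(W(-84,-34.5,5.8),R,max_speed=60)
movel(W(-84,-34.5,70),R)
R=Rt(np.radians(-65))
movep(W(-61,-5,60),R);rep("above")
movel(W(-61,-5,30),R,max_speed=80);rep()
for z in(18,10,4.6):
    movel(W(-61,-5,z),R,max_speed=30);rep("press")
c=camera("wrist");cv2.imwrite("pics/w3.png",c["image"]);np.savez("w3.npz",**c)
E
```

```text
pushed t 5.83 jig -77.7 -34.5 z 5.8 F [-0.3  0.4  0.3]
above t 7.59 jig -61.4 -4.9 z 59.5 F [-1.1  0.7  0.7]
 t 8.12 jig -61.2 -5.0 z 29.9 F [ 0.2 -0.9  0.5]
press t 8.67 jig -60.9 -5.0 z 18.0 F [0.2 0.6 2.4]
press t 9.08 jig -60.9 -4.9 z 9.9 F [1.7 1.4 3.8]
press t 9.42 jig -60.8 -5.1 z 4.7 F [2.5 1.2 5.2]
```

View pics/w3.png

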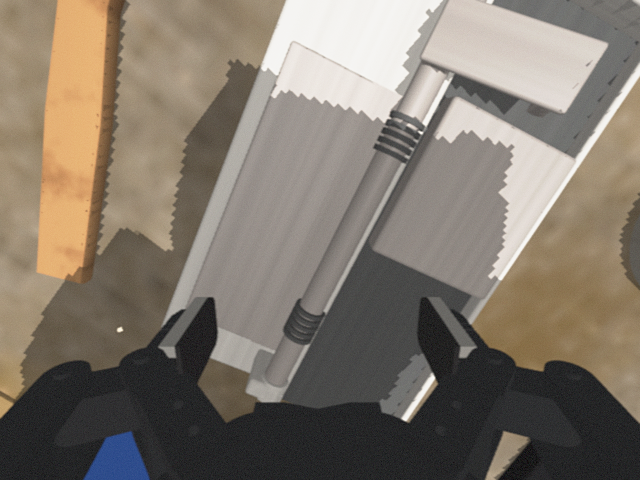

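Left finger presses the tail level (about 5 N) and the jaw at (515,50) is raised. The plate at (470,190) is just short of it and the right finger stands behind it in the lane. Now I'll push.

```bash
python3 - <<'E'
from h import *
R=Rt(np.radians(-65))
wait(.2)
for x in(-45,-30,-20,-6):
    g=movel(W(x,-5,4.6),R,max_speed=30,guard=10);rep(f"push {g}")
    if g:break
wait(.2);rep()
c=camera("wrist");cv2.imwrite("pics/w4.png",c["image"]);np.savez("w4.npz",**c)
E
```

```text
push False t 10.35 jig -46.2 -5.3 z 4.5 F [-4.1 -1.3  5.2]
push False t 11.0 jig -31.2 -5.3 z 4.5 F [-2.9 -1.3  5.3]
push False t 11.48 jig -21.0 -5.3 z 4.5 F [-2.7 -1.6  5.4]
push True t 11.93 jig -10.2 -5.5 z 4.2 F [-2.5 -1.4  9.5]
 t 12.12 jig -10.2 -5.5 z 4.2 F [-2.4  0.2  8.4]
```

View pics/w4.png

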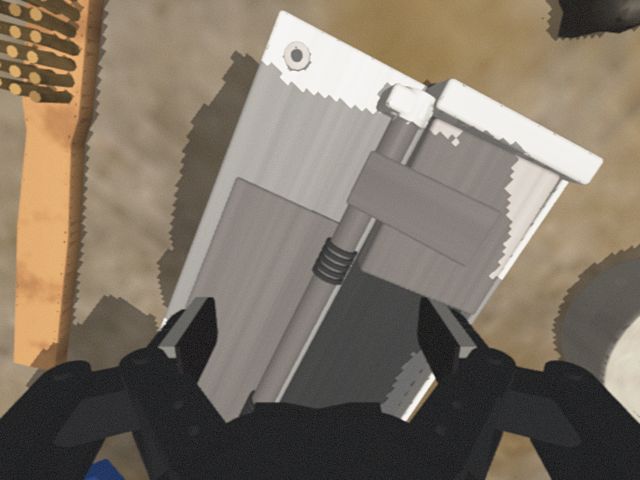

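The plate sits under the jaw with its front edge apparently at the stop; its back corner is at (361,266). I'll check the numbers.

```bash
python3 - <<'E'
from h import *
c=dict(np.load("w4.npz"));k,n=np.cos(p[2]),np.sin(p[2])
def jg(u,v,z):
    d=px(c,u,v,z)[:2]-p[:2];return np.round([k*d[0]+n*d[1],-n*d[0]+k*d[1]],1)
for u,v,z in((361,267,26),(470,313,26),(432,118,26),(237,178,18),(444,80,30),(602,160,30),(416,160,26),(555,184,26)):print(u,v,jg(u,v,z))
im=c["image"][60:340,330:620];cv2.imwrite("pics/c4.png",cv2.resize(np.clip(im.astype(float)*1.5,0,255).astype(np.uint8),None,fx=2,fy=2))
E
```

```text
361 267 [19.9 -8.6]
470 313 [ 20.7 -56.4]
432 118 [77.2 -5.7]
237 178 [29.7 47.1]
444 80 [87.8 -2.3]
602 160 [ 88.9 -62.5]
416 160 [63.1 -7.7]
555 184 [ 76.4 -55.9]
```

View pics/c4.png

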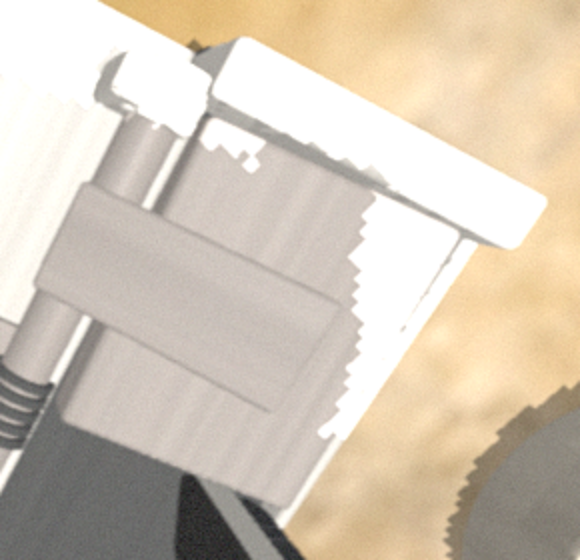

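The plate is home: back edge at x ≈ 20 and no gap at the stop. I'll back off slightly, lift and move clear.

```bash
python3 - <<'E'
from h import *
R=Rt(np.radians(-65))
movel(W(-17,-5,4.6),R,max_speed=25);rep()
movel(W(-17,-5,30),R,max_speed=30)
movel(W(-30,-5,150),R);wait(.5);rep()
c=camera("wrist");cv2.imwrite("pics/w5.png",c["image"]);np.savez("w5.npz",**c)
k,n=np.cos(p[2]),np.sin(p[2])
E
```

```text
t 12.62 jig -17.0 -5.2 z 4.9 F [ 1.5 -0.7  5.5]
 t 15.08 jig -30.0 -5.0 z 149.9 F [ 0.3  1.  -0.1]
```

View pics/w5.png

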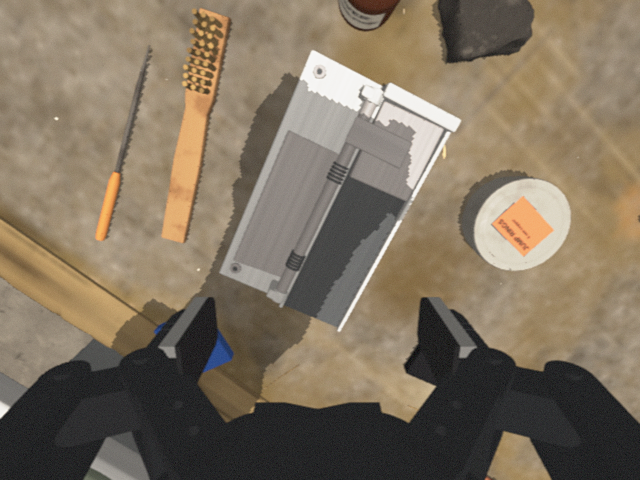

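The plate at (400,150) is home under the closed jaw, the bystanders haven't moved, and the arm is clear.

```bash
python3 -c "
from workcell import *
print(finish_job())"
```

```text
the job is handed in; nothing more can be done
None
```

The job is handed in at about 15 s of the 48 s allowed: the last picture shows the steel plate home against the stop, the clip closed on it, the bystanders in place and the arm clear; the judge returned no verdict.

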